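# Seat the rocking blank in a floor box

## Task

Four identical push-in blanks cover the openings of the floor box on the bench, and one of them is not clipped in. Press lightly with a fingertip on one end of each blank until you find the one that rocks, then push that one straight down in its middle until it clicks home, so that all four sit flush and firm. Pick nothing up: pull no blank out, do not use brute force, and leave the tools and parts round the box where they are.

Things in the scene. Friction and masses are not known exactly. Their poses are not given: they have to be found in the camera images.
- floor_box: Low steel box, black trim on top, 158 x 312 x 73 mm, fixed to the bench. Origin: middle of its underside; x across its short side (roughly away from the robot), y along its long side, z up. Four openings in a row, middles at x = 0 and y = -90, -30, 30, 90 mm, each covered by one blank. The deck on which blanks rest is 70 mm above the origin, the top of the trim 73 mm.
- blank_a: One of four identical grey plastic push-in blanks, 86 mm (its x, the box's short side) x 56 mm, 3 mm thick at the rim, skirts below, 70 g. Origin: middle of its top face, z up. Which blank lies in which opening, and so where the loose one is, changes from run to run. A blank that is home has its top 73 mm above the box's underside, level with the trim, and does not give when pressed.
- blank_b: Blank, same as blank_a. How the loose one behaves, whichever it is: it floats level, a few mm (about 5) higher than the others, on a narrow spring bar under its middle (1 N, growing to 2.6 N when home). A light press (2 to 4 N) on its midline 28 mm from the middle along its length tips it by 2 to 5 degrees: that end sinks, the other rises. This does not seat it; let go, it comes back nearly level.
- blank_c: Blank, same as blank_a. Spring catches 36 mm either side of a blank's middle hold its two ends when it is home. Pushed straight down within about 8 mm of its middle, the loose blank clicks past both catches at about 13 to 18 N and then stops firmly on the deck.
- blank_d: Blank, same as blank_a.
- driver_a: Bystander: screwdriver with a yellow handle, 215 mm long, lying behind the box.
- pvc_tape0: Bystander: small red roll of tape, 63 mm across, 19 mm high, lying to the left of the box.
- parts_pot: Bystander: clear pot of small parts, 66 mm across, 69 mm high, behind the box's left end.
- xlr0: Bystander: cable connector standing on end, 20 mm across, 68 mm high, behind the box's right end.
- xlr1: Bystander: cable connector like xlr0, standing next to it.
- hex_key: Bystander: hex key lying flat, 95 mm long, to the right of the box.
Mind the look-alikes: they are no part of the job. What is shaped like the blank_d but black or blue is not meant.

How it is judged (in metres and radians):
On the way:
1. the loose blank is found: pressed at an end, it rocks (tilts more than 0.03 rad, 1.7 degrees, against the box) (angle between the z axis of any of blank_a, blank_b, blank_c, blank_d and the z axis of floor_box, either way round above 0.03 rad), for 0.05 s.
At the end, for the whole second after the job is handed in: All four blanks are home: the middle of each blank's top lies less than 75 mm above the box's underside, each blank is level with the box within 0.03 rad (1.7 degrees), lies within 4 mm of its opening's line across the box, and is at rest (z of each of blank_a, blank_b, blank_c, blank_d in the frame of floor_box below 0.075 m and angle between the z axis of each of blank_a, blank_b, blank_c, blank_d and the z axis of floor_box, either way round below 0.03 rad and x of blank_a in the frame of floor_box between -0.004 and 0.004 m and linear speed of each of blank_a, blank_b, blank_c, blank_d below 0.01 m/s and x of blank_b in the frame of floor_box between -0.004 and 0.004 m and x of blank_c in the frame of floor_box between -0.004 and 0.004 m and x of blank_d in the frame of floor_box between -0.004 and 0.004 m); the robot touches nothing.
It fails at once if a blank is lifted out of its opening (z of any of blank_a, blank_b, blank_c, blank_d in the frame of floor_box above 0.092 m).
It fails at once if a blank is pressed with brute force (more than 60 N) (contact force between any of the arm, the fingers and blank_a above 60 N or contact force between any of the arm, the fingers and blank_b above 60 N or contact force between any of the arm, the fingers and blank_c above 60 N or contact force between any of the arm, the fingers and blank_d above 60 N).
It fails at once if a bystander beside the box is shifted by more than 20 mm (distance of any of driver_a, pvc_tape0, parts_pot, xlr0, xlr1, hex_key from where it was at the start of the episode above 0.02 m).
It also fails if it takes over 45 s, if anything falls off the work surface, if the arm or the gripper's body presses on something with over 40 N, if the wrist force passes 120 N, or if a joint passes its speed limit or range.

## Robot

A 7-joint arm with a two-finger parallel gripper is mounted at the origin on a cart in front of the work surface, level with it; the furniture and walls round the work are solid. World frame = base frame: x ahead of the robot, y to its left, z up, the work surface at z = 0. Lengths are in mm, angles in rad, forces in N, time in s.
With the tool pointing down it reaches from about 400 to 875 mm from the base axis. Payload 4.4 kg.
Tool frame: the origin (TCP) lies between the finger pads; the fingertips stand 22 mm ahead of it and the grasp point (between the pads) lies 3 mm ahead of it; z points along the fingers, y is the line along which they close (so a half turn about z gives the same grasp; the last joint's range is limited). The gripper opens to 85 mm and grips with 20 to 120 N. Pads are 22 mm wide; open, the fingers measure 114 mm over their backs; the gripper's body (76 mm by 85 mm) begins 54 mm behind the grasp point. The pads swing forward as they close: fully open they stand 13 mm farther back than shut.
Start: joints at [-1.37, 0.628, 0.038, 1.517, -0.027, 0.996, -0.02], TCP at [171.346, 627.023, 253.313] pointing down, gripper open.
Joint ranges: [-3.06, 3.06], [-0.37, 2.12], [-1.25, 1.32], [0.18, 2.47], [-1.1, 4.24], [0.23, 1.98], [-2.94, 2.94]. Speed limits (rad/s): [2.57, 2.57, 3.14, 3.14, 3.14, 3.14, 3.14].

## Interface

Orientations are given as [roll, pitch, yaw] about the fixed x, y, z axes, in that order (R = Rz(yaw) Ry(pitch) Rx(roll)).
In Python, from cell import ctrl gives the robot as it stands.
- The arm moves only by the tool step_arm, never from a script. Its argument "plan" is a list of rows, each an object of numbers: "dx", "dy", "dz": the shift along the tool's x, y, z scaled (see below); "ax", "ay", "az": the turn, a rotation vector about the tool's x, y, z scaled (see below); "gripper": the opening, from 0 (shut) to 1 (fully open). A call has 1 to 20 rows; each row shifts and turns the commanded pose from where the row before left it, along the tool's axes as they then stand; what a row does not reach is not made up. The controller multiplies each number of a shift by 0.3 m and each number of a turn by 90 degrees. A row lasts 1/8 s, in which the tool goes at most 62.5 mm and 10.7 degrees, less where a joint would pass 70% of its speed; a pose out of reach is approached as far as the arm can. A call with a number of a shift or a turn outside -1 to 1 is refused whole. A call with a gripper value outside its range is refused whole. The fingers move at their own pace and stop on an object; the grip force is fixed at half the most. Time passes only in rows, so rows that do not move let the fingers close. It gives the time, the measured TCP pose, the force, the opening and the grip force at its end, in the units of the state.
- ctrl.read_state(): the state, without advancing time (a new reading comes with each control period).
- ctrl.get_image(name): name is "side" or "top" or "wrist"; returns a dict with "color" (480x640x3 uint8, red, green, blue), "range_z" (480x640 float32, mm along the optical axis (not along the pixel's ray), 0 where there is no reading), "fx", "fy", "cx", "cy" (pixels), "k1" (the pictures are not rectified: a ray, as slopes to the right and down, at radius r is drawn at 1 + k1 r^2 times it, then the intrinsics apply), "T" (4x4, takes a point from camera to world coordinates); the wrist camera has in their place "T_tool_cam" (4x4, takes a point from camera to tool coordinates, whose origin is the TCP and whose axes are the flange's). Camera axes: x right, y down, z forward; pixel columns grow to the right and rows downward; lengths in mm; the calibration is good to about 2 mm. A picture is of the moment at which its call begins: read the wrist's pose just before it.
- ctrl.finish_job(): hands the job in; it is judged then, once.
The state is a dict: "clock": time; "qpos": joint angles; "qd": joint speeds; "tau": joint torques, N m; "eef_pos": TCP position; "tool_rot": TCP orientation; "force": force on the tool from outside, world axes, zero at the start; "torque": the same for the moment, N m; "width": finger opening in mm; "gripper_force": force on a finger pad.
Only numpy, scipy, OpenCV 4.12 (cv2) and the standard library are available. Lean on these libraries where they do the work, as an engineer would, in place of code of your own. Each camera call takes 0.05 s, during which the arm holds its last target. There are 200 camera calls.

## Working session

There is one attempt and no reset: what is moved stays moved. The work goes in short steps, Python scripts to look and compute and a tool call to move; the robot and the scene stay as the last step left them, time stands still between calls to the robot, and variables do not carry over. Pictures are saved under pics/ and viewed, at most 10 in all, crops included, and the job is handed in when it is done.

Besides the shell and the picture viewer there is one more tool, called after ">>>" in YAML: its name, and indented under it one key for each argument. step_arm: Moves the arm, as the interface text tells. Shifts and turns lie within -1 to 1; 1 stands for 0.3 m of shift or 90 degrees of turn. Its arguments: {"type":"object","properties":{"plan":{"type":"array"}},"required":["plan"]}

```bash
mkdir -p pics; ls
python3 - <<'E'
from cell import ctrl
import cv2,numpy as np
s=ctrl.read_state();print(s)
for n in("top","side"):
    im=ctrl.get_image(n);cv2.imwrite(f"pics/{n}0.png",im["color"][:,:,::-1]);np.savez(f"{n}0.npz",**im)
    print(n,im["fx"],im["cx"],im["cy"],im["k1"],np.round(im["T"],3).tolist())
E
```

```text
pics
{'clock': 0.0, 'qpos': array([-1.36978874,  0.62934027,  0.03844836,  1.51839053, -0.02702594,
        0.99625864, -0.02001297]), 'qd': array([ 0.00076666,  0.0007057 ,  0.00122298,  0.00029391,  0.00062583,
       -0.00130165,  0.00058729]), 'tau': array([-3.18713082e-04, -5.63400078e+01,  1.22651204e+00, -1.93454236e+01,
        1.11749829e-02,  1.01737978e-02, -1.19624647e-05]), 'eef_pos': array([171.18968828, 626.44840546, 252.38572854]), 'tool_rot': array([-3.13971385e+00,  6.80216191e-06,  2.87475229e+00]), 'force': array([-0.26732449, -0.46187514,  0.50434919]), 'torque': array([-0.03484469,  0.03440389,  0.0125274 ]), 'gripper_force': 0.0, 'width': 85.71356803775187}
top 530.1911672795335 317.1451146703492 239.17833609489404 -0.10968394379867039 [[0.294, -0.923, 0.248, 293.321], [-0.956, -0.284, 0.076, 73.559], [0.0, -0.259, -0.966, 1145.261], [0.0, 0.0, 0.0, 1.0]]
side 602.6377097164825 313.1000378103379 234.8372721306991 0.07222927815701001 [[-0.995, -0.046, 0.093, 460.932], [-0.103, 0.538, -0.837, 1127.203], [-0.012, -0.842, -0.539, 711.845], [0.0, 0.0, 0.0, 1.0]]
```

View pics/top0.png

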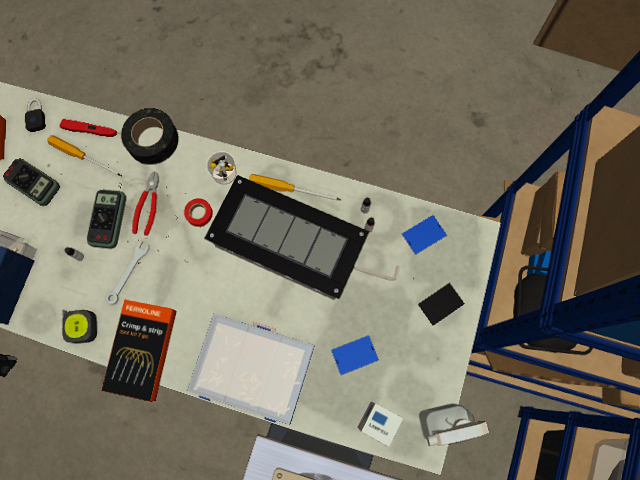

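View pics/side0.png

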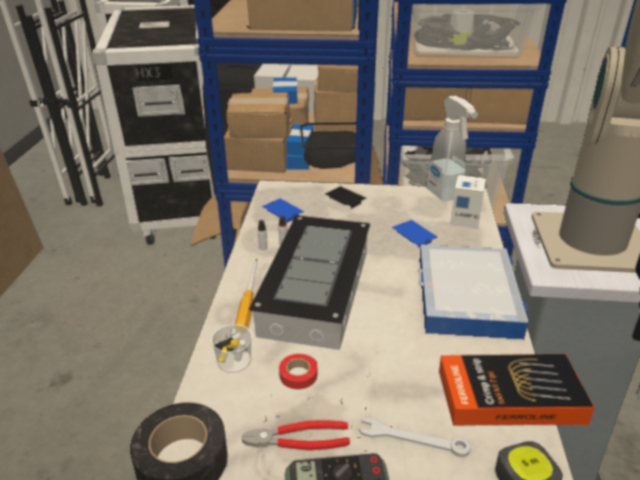

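The top view shows the box at about (287,237), with its four grey blanks running from (245,220) to (330,255). The black and blue rectangles at (425,235), (440,303) and (355,355) are look-alikes lying on the bench, so they are not meant. Next I measure the box pose and the blank heights.

```bash
cat > h.py <<'E'
import numpy as np,cv2
def rays(im,px):
    K=np.array([[im["fx"],0,im["cx"]],[0,im["fy"],im["cy"]],[0,0,1.]])
    d=(np.asarray(px,float).reshape(-1,2)-[K[0,2],K[1,2]])/[K[0,0],K[1,1]]
    u=d.copy()
    for _ in range(20): u=d/(1+float(im["k1"])*(u**2).sum(1,keepdims=True))
    return np.c_[u,np.ones(len(u))]
def plane(im,px,z,T=None):
    T=im["T"] if T is None else T
    r=rays(im,px)@T[:3,:3].T; o=T[:3,3]
    return o+r*((z-o[2])/r[:,2])[:,None]
def pts(im,px,T=None):
    T=im["T"] if T is None else T
    px=np.asarray(px,int); z=im["range_z"][px[:,1],px[:,0]]
    return (rays(im,px)*z[:,None])@T[:3,:3].T+T[:3,3]
E
python3 - <<'E'
import numpy as np,cv2
from h import *
im=dict(np.load("top0.npz"));c=im["color"].astype(int)
dark=(c.max(2)<60).astype(np.uint8)
n,l,st,ce=cv2.connectedComponentsWithStats(dark)
k=l[195:280,210:365]; k=np.bincount(k[k>0]).argmax(); print(st[k])
cn=max(cv2.findContours((l==k).astype(np.uint8),cv2.RETR_EXTERNAL,cv2.CHAIN_APPROX_NONE)[0],key=len)
w=plane(im,cn.reshape(-1,2),73)[:,:2].astype(np.float32)
print("box",cv2.minAreaRect(w))
m=np.zeros((480,640),np.uint8);cv2.drawContours(m,[cn],-1,1,-1)
g=(m>0)&(c.min(2)>75)&(c.max(2)-c.min(2)<30)
g=cv2.morphologyEx(g.astype(np.uint8),cv2.MORPH_OPEN,np.ones((3,3)))
n,l,st,ce=cv2.connectedComponentsWithStats(g)
for i in range(1,n):
    if st[i,4]<200: continue
    yx=np.argwhere(l==i)[:,::-1]
    P=pts(im,yx);R=cv2.minAreaRect(plane(im,yx,73)[:,:2].astype(np.float32))
    print(st[i,4],ce[i],"rect",R,"depth z med",np.median(P[:,2]),len(P),P[:,2].std())
cv2.imwrite("pics/c.png",cv2.resize(im["color"][160:310,195:375,::-1],None,fx=4,fy=4,interpolation=2))
E
```

```text
[ 205  175  164  123 6085]
box ((558.1627197265625, 223.28781127929688), (310.81396484375, 159.14732360839844), 82.9847640991211)
982 [247.88492872 217.95315682] rect ((570.2073364257812, 312.5266418457031), (55.591285705566406, 85.4507064819336), 82.83928680419922) depth z med 72.93207678977717 982 59.21608912029307
2069 [286.29482842 234.33736104] rect ((559.9026489257812, 223.7796630859375), (116.64344787597656, 86.94949340820312), 83.80189514160156) depth z med 75.22274211245622 2069 52.63908072312333
1058 [325.18147448 251.67391304] rect ((548.435302734375, 134.13543701171875), (56.18071746826172, 86.56118774414062), 82.87374114990234) depth z med 72.66845144967556 1058 33.026257863066945
```

View pics/c.png

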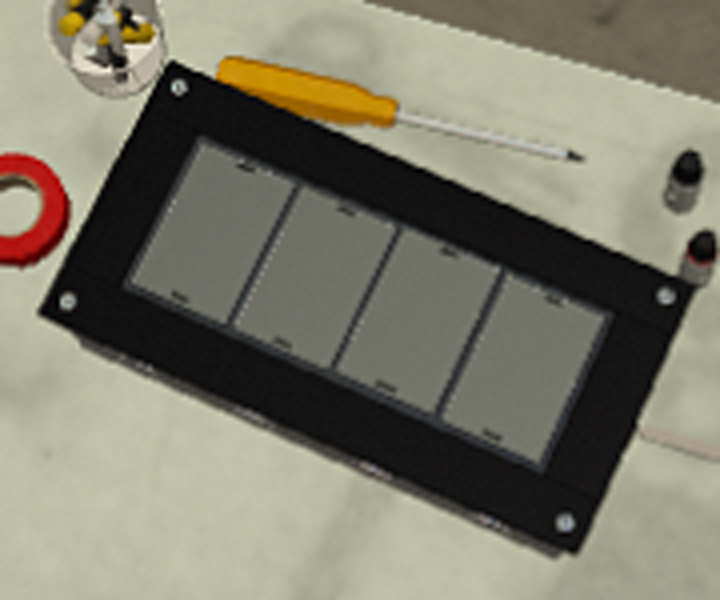

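Run:
```python
import numpy as np
from h import *
for n in("top","side"):
    im=dict(np.load(n+"0.npz"))
    yy,xx=np.mgrid[150:350,200:400];px=np.c_[xx.ravel(),yy.ravel()]
    P=pts(im,px);y=np.array([.1215,.9926]);x=np.array([.9926,-.1215]);d=P[:,:2]-[559.2,223.4]
    u,v=d@x,d@y
    for b in(-90,-30,30,90):
        for e in(-25,0,25):
            k=(abs(v-b)<18)&(abs(u-e)<8)&(abs(P[:,2]-75)<25)
            print(n,b,e,k.sum(),np.round(np.median(P[k,2]),1),end=' | ')
        print()
```

```text
top -90 -25 134 72.8 | top -90 0 130 72.6 | top -90 25 129 72.7 | 
top -30 -25 131 77.6 | top -30 0 128 77.6 | top -30 25 127 78.0 | 
top 30 -25 125 73.0 | top 30 0 127 72.8 | top 30 25 123 72.8 | 
top 90 -25 121 72.9 | top 90 0 119 73.1 | top 90 25 119 72.8 | 
side -90 -25 79 72.3 | side -90 0 80 72.2 | side -90 25 79 72.3 | 
side -30 -25 91 77.3 | side -30 0 91 77.2 | side -30 25 93 77.5 | 
side 30 -25 107 72.5 | side 30 0 105 72.4 | side 30 25 100 72.5 | 
side 90 -25 120 72.4 | side 90 0 115 72.3 | side 90 25 116 72.2 |
```

The depth reading puts the second blank from the right (box y = −30) at 5 mm proud, with its middle at about (555.5, 193.6). I'll close the fingers, turn the tool in line with the box, and go above that blank's near end.

>>> step_arm:
  plan:
    - {"az": -0.092,"gripper": 0}
    - {"dx": -0.113,"dy": -0.106,"gripper": 0}
    - {"dx": -0.113,"dy": -0.106,"gripper": 0}
    - {"dx": -0.113,"dy": -0.106,"gripper": 0}
    - {"dx": -0.113,"dy": -0.106,"gripper": 0}
    - {"dx": -0.113,"dy": -0.106,"gripper": 0}
    - {"dx": -0.113,"dy": -0.106,"gripper": 0}
    - {"dx": -0.113,"dy": -0.106,"gripper": 0}
    - {"dx": -0.113,"dy": -0.106,"gripper": 0}
    - {"dx": -0.113,"dy": -0.106,"gripper": 0}
    - {"dx": -0.113,"dy": -0.106,"gripper": 0}
    - {"dx": -0.113,"dy": -0.106,"gripper": 0}
    - {"dx": -0.113,"dy": -0.106,"gripper": 0}
    - {"dz": 0.1,"gripper": 0}
    - {"dz": 0.1,"gripper": 0}
    - {"dz": 0.1,"gripper": 0}
    - {"gripper": 0}
    - {"gripper": 0}

```text
invalid input
```

>>> step_arm:
  plan:
    - {"dx": 0,"dy": 0,"dz": 0,"ax": 0,"ay": 0,"az": -0.092,"gripper": 0}
    - {"dx": -0.113,"dy": -0.106,"dz": 0,"ax": 0,"ay": 0,"az": 0,"gripper": 0}
    - {"dx": -0.113,"dy": -0.106,"dz": 0,"ax": 0,"ay": 0,"az": 0,"gripper": 0}

```text
clock: 0.48
eef_pos: [231.1, 554.6, 252.6]
tool_rot: [-3.141, -0.0, 3.021]
force: [1.0, -0.3, 0.9]
width: 31.7
gripper_force: 0.0
```

>>> step_arm:
  plan:
    - {"dx": -0.113,"dy": -0.106,"dz": 0,"ax": 0,"ay": 0,"az": 0,"gripper": 0}
    - {"dx": -0.113,"dy": -0.106,"dz": 0,"ax": 0,"ay": 0,"az": 0,"gripper": 0}
    - {"dx": -0.113,"dy": -0.106,"dz": 0,"ax": 0,"ay": 0,"az": 0,"gripper": 0}
    - {"dx": -0.113,"dy": -0.106,"dz": 0,"ax": 0,"ay": 0,"az": 0,"gripper": 0}
    - {"dx": -0.113,"dy": -0.106,"dz": 0,"ax": 0,"ay": 0,"az": 0,"gripper": 0}
    - {"dx": -0.113,"dy": -0.106,"dz": 0,"ax": 0,"ay": 0,"az": 0,"gripper": 0}
    - {"dx": -0.113,"dy": -0.106,"dz": 0,"ax": 0,"ay": 0,"az": 0,"gripper": 0}
    - {"dx": -0.113,"dy": -0.106,"dz": 0,"ax": 0,"ay": 0,"az": 0,"gripper": 0}
    - {"dx": -0.113,"dy": -0.106,"dz": 0,"ax": 0,"ay": 0,"az": 0,"gripper": 0}
    - {"dx": -0.113,"dy": -0.106,"dz": 0,"ax": 0,"ay": 0,"az": 0,"gripper": 0}
    - {"dx": 0,"dy": 0,"dz": 0.1,"ax": 0,"ay": 0,"az": 0,"gripper": 0}
    - {"dx": 0,"dy": 0,"dz": 0.1,"ax": 0,"ay": 0,"az": 0,"gripper": 0}
    - {"dx": 0,"dy": 0,"dz": 0.1,"ax": 0,"ay": 0,"az": 0,"gripper": 0}
    - {"dx": 0,"dy": 0,"dz": 0,"ax": 0,"ay": 0,"az": 0,"gripper": 0}
    - {"dx": 0,"dy": 0,"dz": 0,"ax": 0,"ay": 0,"az": 0,"gripper": 0}

```text
clock: 2.35
eef_pos: [529.1, 198.8, 164.0]
tool_rot: [3.141, 0.001, 3.019]
force: [-0.0, 0.0, 0.0]
width: -0.1
gripper_force: 0.0
```

Run:
```python
from cell import ctrl
import cv2,numpy as np
s=ctrl.read_state();print(s["eef_pos"],s["tool_rot"],s["width"],s["force"])
im=ctrl.get_image("wrist");np.savez("w1.npz",**im)
t=ctrl.get_image("side")
cv2.imwrite("pics/w1.png",np.vstack([cv2.resize(im["color"],(400,300)),cv2.resize(t["color"][180:360,200:440],(400,300))])[:,:,::-1])
```

```text
[529.0524305  198.83906043 164.02216676] [3.14114046e+00 8.30402159e-04 3.01929776e+00] -0.11980013560336675 [-0.00688221  0.03305657  0.04791352]
```

View pics/w1.png

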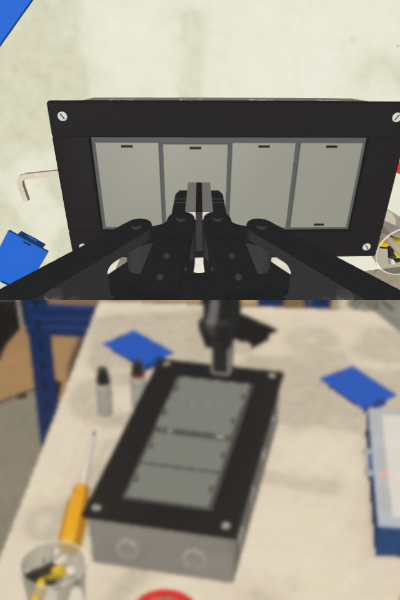

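The wrist view (upper half) shows the shut fingertips over the second blank, at about (200,190). The blank stands proud in the side view as well. I'll descend in small steps and watch the force.

>>> step_arm:
  plan:
    - {"dx": 0.003,"dy": -0.007,"dz": 0.08,"ax": 0,"ay": 0,"az": 0,"gripper": 0}
    - {"dx": 0,"dy": 0,"dz": 0.06,"ax": 0,"ay": 0,"az": 0,"gripper": 0}
    - {"dx": 0,"dy": 0,"dz": 0.01,"ax": 0,"ay": 0,"az": 0,"gripper": 0}
    - {"dx": 0,"dy": 0,"dz": 0,"ax": 0,"ay": 0,"az": 0,"gripper": 0}

```text
clock: 2.95
eef_pos: [528.0, 197.0, 119.2]
tool_rot: [3.141, 0.001, 3.019]
force: [1.1, -0.3, -0.2]
width: 0.1
gripper_force: 0.0
```

>>> step_arm:
  plan:
    - {"dx": 0,"dy": 0,"dz": 0.01,"ax": 0,"ay": 0,"az": 0,"gripper": 0}
    - {"dx": 0,"dy": 0,"dz": 0.01,"ax": 0,"ay": 0,"az": 0,"gripper": 0}

```text
clock: 3.2
eef_pos: [527.7, 196.9, 112.7]
tool_rot: [3.141, 0.001, 3.019]
force: [0.1, -0.2, 0.5]
width: -0.0
gripper_force: 0.0
```

>>> step_arm:
  plan:
    - {"dx": 0,"dy": 0,"dz": 0.01,"ax": 0,"ay": 0,"az": 0,"gripper": 0}
    - {"dx": 0,"dy": 0,"dz": 0,"ax": 0,"ay": 0,"az": 0,"gripper": 0}

```text
clock: 3.45
eef_pos: [527.2, 196.6, 109.0]
tool_rot: [-3.141, -0.001, 3.019]
force: [0.0, -0.6, 0.6]
width: -0.1
gripper_force: 0.0
```

>>> step_arm:
  plan:
    - {"dx": 0,"dy": 0,"dz": 0.01,"ax": 0,"ay": 0,"az": 0,"gripper": 0}
    - {"dx": 0,"dy": 0,"dz": 0.01,"ax": 0,"ay": 0,"az": 0,"gripper": 0}
    - {"dx": 0,"dy": 0,"dz": 0.007,"ax": 0,"ay": 0,"az": 0,"gripper": 0}
    - {"dx": 0,"dy": 0,"dz": 0,"ax": 0,"ay": 0,"az": 0,"gripper": 0}

```text
clock: 3.95
eef_pos: [527.3, 196.6, 100.9]
tool_rot: [-3.141, -0.0, 3.019]
force: [0.1, -1.3, 0.0]
width: 0.2
gripper_force: 0.0
```

>>> step_arm:
  plan:
    - {"dx": 0,"dy": 0,"dz": 0.004,"ax": 0,"ay": 0,"az": 0,"gripper": 0}
    - {"dx": 0,"dy": 0,"dz": 0,"ax": 0,"ay": 0,"az": 0,"gripper": 0}

```text
clock: 4.2
eef_pos: [527.4, 196.7, 100.0]
tool_rot: [3.142, 0.0, 3.019]
force: [-0.9, -0.5, -0.5]
width: 0.0
gripper_force: 0.1
```

>>> step_arm:
  plan:
    - {"dx": 0,"dy": 0,"dz": 0.004,"ax": 0,"ay": 0,"az": 0,"gripper": 0}
    - {"dx": 0,"dy": 0,"dz": 0,"ax": 0,"ay": 0,"az": 0,"gripper": 0}

```text
clock: 4.45
eef_pos: [527.6, 196.7, 98.9]
tool_rot: [3.141, 0.0, 3.019]
force: [-0.3, -0.4, 1.5]
width: 0.1
gripper_force: 0.6
```

>>> step_arm:
  plan:
    - {"dx": 0,"dy": 0,"dz": 0.004,"ax": 0,"ay": 0,"az": 0,"gripper": 0}
    - {"dx": 0,"dy": 0,"dz": 0,"ax": 0,"ay": 0,"az": 0,"gripper": 0}

```text
clock: 4.7
eef_pos: [527.5, 196.7, 97.6]
tool_rot: [3.141, 0.0, 3.019]
force: [0.1, 0.4, -0.2]
width: -0.1
gripper_force: 0.3
```

```bash
cat >> h.py <<'E'
def heights(im):
    yy,xx=np.mgrid[150:350,200:400];px=np.c_[xx.ravel(),yy.ravel()]
    P=pts(im,px);d=P[:,:2]-[559.2,223.4];u,v=d@[.9926,-.1215],d@[.1215,.9926]
    for b in(-90,-30,30,90):
        for e in(-25,0,20,35):
            k=(abs(v-b)<20)&(abs(u-e)<6)&(abs(P[:,2]-75)<9)
            print(b,e,k.sum(),np.round(np.median(P[k,2]),1) if k.any() else None,end=' | ')
        print()
E
python3 - <<'E'
from cell import ctrl
from h import *
s=ctrl.read_state();print(s["eef_pos"],s["force"])
for n in("side","top"): heights(ctrl.get_image(n))
E
```

```text
[527.52813495 196.69924947  97.59932946] [ 0.07203315  0.36714953 -0.2383223 ]
-90 -25 2 70.7 | -90 0 17 72.0 | -90 20 69 72.5 | -90 35 63 72.5 | 
-30 -25 44 75.5 | -30 0 83 76.7 | -30 20 79 78.6 | -30 35 82 79.9 | 
30 -25 87 72.5 | 30 0 85 72.6 | 30 20 85 72.4 | 30 35 80 72.4 | 
90 -25 104 72.5 | 90 0 105 72.4 | 90 20 93 72.4 | 90 35 98 72.4 | 
-90 -25 58 72.8 | -90 0 74 72.0 | -90 20 84 72.8 | -90 35 103 73.1 | 
-30 -25 0 None | -30 0 0 None | -30 20 0 None | -30 35 0 None | 
30 -25 0 None | 30 0 0 None | 30 20 0 None | 30 35 0 None | 
90 -25 0 None | 90 0 0 None | 90 20 7 73.7 | 90 35 12 72.9 |
```

It rocks: the far end rose to 79.9 and the near end sank to 75.5, about 4° of tilt. The other three are level at 72.5. I'll lift, move 28 mm to the middle and lower again.

>>> step_arm:
  plan:
    - {"dx": 0,"dy": 0,"dz": -0.03,"ax": 0,"ay": 0,"az": 0,"gripper": 0}
    - {"dx": 0,"dy": 0,"dz": -0.03,"ax": 0,"ay": 0,"az": 0,"gripper": 0}
    - {"dx": -0.05,"dy": 0,"dz": 0,"ax": 0,"ay": 0,"az": 0,"gripper": 0}
    - {"dx": -0.044,"dy": 0,"dz": 0,"ax": 0,"ay": 0,"az": 0,"gripper": 0}
    - {"dx": 0,"dy": 0,"dz": 0.02,"ax": 0,"ay": 0,"az": 0,"gripper": 0}
    - {"dx": 0,"dy": 0,"dz": 0.02,"ax": 0,"ay": 0,"az": 0,"gripper": 0}
    - {"dx": 0,"dy": 0,"dz": 0,"ax": 0,"ay": 0,"az": 0,"gripper": 0}
    - {"dx": 0,"dy": 0,"dz": 0,"ax": 0,"ay": 0,"az": 0,"gripper": 0}

```text
clock: 5.8
eef_pos: [555.0, 193.4, 103.4]
tool_rot: [-3.141, -0.001, 3.02]
force: [0.0, -1.0, -0.8]
width: 0.1
gripper_force: 0.0
```

Run:
```python
from cell import ctrl
from h import *
s=ctrl.read_state();print(s["eef_pos"],s["tool_rot"],s["force"])
heights(ctrl.get_image("side"))
```

```text
[554.99898198 193.35487848 103.38157628] [-3.14141578e+00 -6.44894228e-04  3.01961551e+00] [ 0.03158907 -1.02948226 -0.84507726]
-90 -25 72 72.0 | -90 0 24 71.6 | -90 20 7 72.7 | -90 35 38 72.2 | 
-30 -25 76 77.5 | -30 0 50 77.6 | -30 20 79 77.3 | -30 35 77 77.4 | 
30 -25 85 72.3 | 30 0 86 72.3 | 30 20 91 72.4 | 30 35 83 72.5 | 
90 -25 101 72.7 | 90 0 104 72.3 | 90 20 97 72.4 | 90 35 96 72.3 |
```

The blank is level again and the tool is on its middle. Now I push straight down in roughly 1 mm rows.

>>> step_arm:
  plan:
    - {"dx": 0,"dy": 0,"dz": 0.005,"ax": 0,"ay": 0,"az": 0,"gripper": 0}
    - {"dx": 0,"dy": 0,"dz": 0.005,"ax": 0,"ay": 0,"az": 0,"gripper": 0}
    - {"dx": 0,"dy": 0,"dz": 0.004,"ax": 0,"ay": 0,"az": 0,"gripper": 0}
    - {"dx": 0,"dy": 0,"dz": 0.004,"ax": 0,"ay": 0,"az": 0,"gripper": 0}
    - {"dx": 0,"dy": 0,"dz": 0,"ax": 0,"ay": 0,"az": 0,"gripper": 0}

```text
clock: 6.48
eef_pos: [555.3, 193.3, 98.7]
tool_rot: [3.141, -0.0, 3.019]
force: [-1.0, -0.4, 5.0]
width: -0.0
gripper_force: 2.5
```

>>> step_arm:
  plan:
    - {"dx": 0,"dy": 0,"dz": 0.003,"ax": 0,"ay": 0,"az": 0,"gripper": 0}
    - {"dx": 0,"dy": 0,"dz": 0,"ax": 0,"ay": 0,"az": 0,"gripper": 0}

```text
clock: 6.72
eef_pos: [555.3, 193.4, 97.8]
tool_rot: [3.141, 0.0, 3.019]
force: [-1.4, 0.7, 5.8]
width: 0.0
gripper_force: 2.6
```

>>> step_arm:
  plan:
    - {"dx": 0,"dy": 0,"dz": 0.003,"ax": 0,"ay": 0,"az": 0,"gripper": 0}
    - {"dx": 0,"dy": 0,"dz": 0,"ax": 0,"ay": 0,"az": 0,"gripper": 0}

```text
clock: 6.98
eef_pos: [555.4, 193.4, 97.4]
tool_rot: [3.141, 0.0, 3.019]
force: [-2.5, -0.4, 7.3]
width: 0.0
gripper_force: 4.2
```

>>> step_arm:
  plan:
    - {"dx": 0,"dy": 0,"dz": 0.004,"ax": 0,"ay": 0,"az": 0,"gripper": 0}
    - {"dx": 0,"dy": 0,"dz": 0,"ax": 0,"ay": 0,"az": 0,"gripper": 0}

```text
clock: 7.22
eef_pos: [555.5, 193.4, 96.6]
tool_rot: [3.141, 0.0, 3.019]
force: [-3.1, -0.0, 11.1]
width: -0.2
gripper_force: 5.6
```

>>> step_arm:
  plan:
    - {"dx": 0,"dy": 0,"dz": 0.004,"ax": 0,"ay": 0,"az": 0,"gripper": 0}
    - {"dx": 0,"dy": 0,"dz": 0,"ax": 0,"ay": 0,"az": 0,"gripper": 0}

```text
clock: 7.48
eef_pos: [555.7, 193.5, 95.1]
tool_rot: [3.141, 0.001, 3.019]
force: [-1.9, -0.7, 10.0]
width: -0.1
gripper_force: 4.7
```

>>> step_arm:
  plan:
    - {"dx": 0,"dy": 0,"dz": 0.004,"ax": 0,"ay": 0,"az": 0,"gripper": 0}
    - {"dx": 0,"dy": 0,"dz": 0,"ax": 0,"ay": 0,"az": 0,"gripper": 0}

```text
clock: 7.72
eef_pos: [555.7, 193.4, 95.0]
tool_rot: [3.141, 0.001, 3.019]
force: [-4.6, -1.8, 18.7]
width: 0.0
gripper_force: 9.2
```

>>> step_arm:
  plan:
    - {"dx": 0,"dy": 0,"dz": 0.003,"ax": 0,"ay": 0,"az": 0,"gripper": 0}
    - {"dx": 0,"dy": 0,"dz": 0,"ax": 0,"ay": 0,"az": 0,"gripper": 0}

```text
clock: 7.98
eef_pos: [555.7, 193.5, 95.0]
tool_rot: [3.141, 0.001, 3.019]
force: [-5.7, -1.7, 25.8]
width: 0.1
gripper_force: 12.6
```

>>> step_arm:
  plan:
    - {"dx": 0,"dy": 0,"dz": -0.02,"ax": 0,"ay": 0,"az": 0,"gripper": 0}
    - {"dx": 0,"dy": 0,"dz": -0.1,"ax": 0,"ay": 0,"az": 0,"gripper": 0}
    - {"dx": 0,"dy": 0,"dz": -0.15,"ax": 0,"ay": 0,"az": 0,"gripper": 0}
    - {"dx": 0,"dy": 0,"dz": -0.15,"ax": 0,"ay": 0,"az": 0,"gripper": 0}
    - {"dx": 0,"dy": 0,"dz": 0,"ax": 0,"ay": 0,"az": 0,"gripper": 0}
    - {"dx": 0,"dy": 0,"dz": 0,"ax": 0,"ay": 0,"az": 0,"gripper": 0}

```text
clock: 8.72
eef_pos: [554.9, 193.0, 217.2]
tool_rot: [-3.141, -0.001, 3.019]
force: [0.3, -0.1, -0.6]
width: -0.2
gripper_force: 0.0
```

Run:
```python
from cell import ctrl
from h import *
s=ctrl.read_state();print(s["eef_pos"],s["clock"],s["force"])
im=ctrl.get_image("side");heights(im)
cv2.imwrite("pics/s2.png",cv2.resize(im["color"][180:360,200:440,::-1],None,fx=3,fy=3))
```

```text
[554.87726952 193.03614866 217.21779463] 8.725 [ 0.29970262 -0.10233735 -0.61325513]
-90 -25 69 72.6 | -90 0 66 72.5 | -90 20 66 71.8 | -90 35 66 72.3 | 
-30 -25 74 72.5 | -30 0 69 72.5 | -30 20 75 72.3 | -30 35 73 72.2 | 
30 -25 83 72.6 | 30 0 90 72.4 | 30 20 85 72.5 | 30 35 90 72.4 | 
90 -25 103 72.5 | 90 0 101 72.7 | 90 20 98 72.2 | 90 35 97 72.3 |
```

View pics/s2.png

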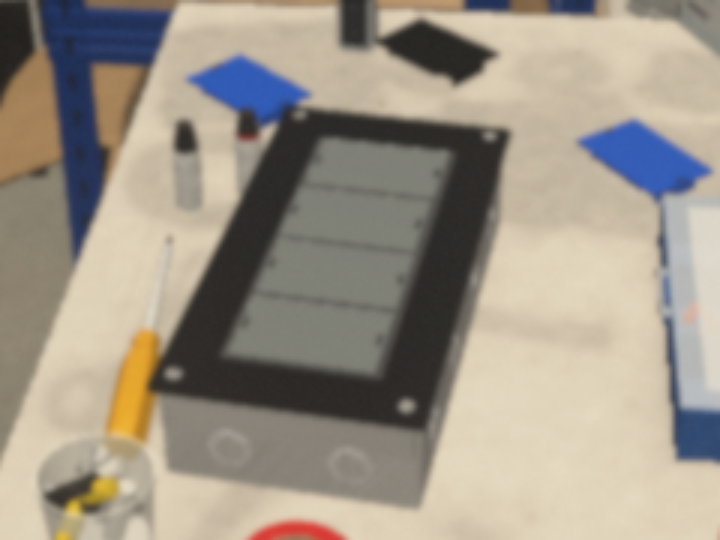

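All four blanks now read flush at about 72.4 mm, and the fingertip (355,25) is clear of the box. The tools and parts round the box that this view shows look undisturbed. Handing in.

```bash
python3 -c "
from cell import ctrl
print(ctrl.finish_job())"
```

```text
the job is handed in; nothing more can be done
None
```

The loose blank (second from the right, box y = −30 mm) rocked about 4° when pressed at one end, then went home with a push at its middle that peaked near 26 N; all four blanks read flush and level, and the job is handed in. I picked it out from the camera depth (5 mm proud) and did not press the other three.

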